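Pull the isolator plug out of its sprung socket

TASK

Unplug the isolator plug with the rectangular finger pocket: slide it straight out of its sprung socket in the dock onto the bare dark steel apron in front, then lift it and lay it flat, pocket upward, in the shallow grey tray. Leave the knobbed plug fully home in its socket and do not disturb the other things on the bench.

Things in the scene. Friction and masses are not known exactly. Their poses are not given: they have to be found in the camera images.
- dock: Grey double socket block fixed to the bench, 222 (x) x 190 (y) mm, base plate 8 mm thick. Origin: centre of its underside; x points from the open apron to the sockets (plugs come out towards -x), z up. Two bays side by side at y = +48 and -48 mm; which plug is in which bay varies. A plug that is home has its origin at dock x = 49, z = 8 mm and the dock's yaw.
- bay_left (a point): Floor of the +y bay at the front end of its cheeks (dock x = -1, y = 48, z = 8 mm). Cheeks flank each plug head from dock x = -1 to 45 mm, up to z = 34 mm and 1.5 mm off its sides, so a plug that is home cannot be pinched by its sides; its front face stands 10 mm out of the cheeks.
- bay_right (a point): The same point of the -y bay (dock y = -48 mm).
- apron (a point): Centre of the bare dark steel apron on which a plug slides out: dock x = -111 to -1 mm, full width, top 8 mm above the bench. A plug leaves the housing after 52 mm of travel and the cheeks after 98 mm; pulled 100 mm it still lies wholly on the apron.
- housing_top (a point): Top of the closed socket housing, 46 mm above the bench (dock x = 45 to 111 mm), with a low spring cap to 53 mm over each bay. A sprung roller under the cap holds each plug home: some 15 N (less than 25) are needed over the first 10 mm of the pull, then it slides with light friction.
- pocket_plug: The plug to pull: white, 108 mm long (x = -60 to 48 mm), 0.15 kg. Origin on its underside; x along it towards the shank, z up. Head x = -60 to -4 mm, 50 mm wide, 28 mm high. Centre of mass near x = -2 mm.
- pocket_top (a point): Centre of the mouth of the head's rectangular finger pocket (plug x = -31, y = 0, z = 28 mm). The pocket is 34 mm long (x = -48 to -14 mm) and 40 mm wide, open at the top, its floor 4 mm above the plug's underside; the lip in front of it is 12 mm thick.
- shank (a point): A point to grip the plug's shank by its sides once it is out (plug x = 10, y = 0, z = 11 mm). Shank x = -4 to 48 mm, 42 mm wide, 22 mm high; a ridge across its top at x = 24.5 mm rises 3 mm more.
- knob_plug: The other plug, to be left home: same white body and size, but a solid head without pocket, with a round knob (22 mm across, 14 mm high) on top. Same origin and axes.
- tray: Shallow open grey tray fixed to the bench, 140 (x) x 150 (y) x 20 mm high, walls 4 mm, inner floor 5 mm above the bench. Origin: centre of its underside, z up.
- fitting: Bystander: small elbow fitting, 30x25x15 mm, near the dock's right side; origin at the centre of its underside.
- nozzle: Bystander: small green dispensing tip, standing, 13x18x34 mm, near the dock's left side; origin at the centre of its underside.
- loose_valve: Bystander: pale dispensing valve lying left of the dock, 22x111x22 mm; origin on its underside.

How it is judged:
On the way:
1. the pocket plug has been slid at least 60 mm out of its socket, still down on the dock's apron (x of pocket_plug in the frame of dock between -0.12 and -0.011 m and z of pocket_plug in the frame of dock below 0.016 m), for 0.1 s.
At the end, for the whole second after the job is handed in: The pocket plug lies flat (within 0.1 rad, pocket up) and at rest on the tray's inner floor, its origin within 55 mm of the tray's centre along each tray axis and lower than 12 mm; the knobbed plug is within 4 mm of fully home in its socket (x of pocket_plug in the frame of tray between -0.055 and 0.055 m and y of pocket_plug in the frame of tray between -0.055 and 0.055 m and height (world z) of pocket_plug below 0.012 m and angle between pocket_plug's own z axis and vertical below 0.1 rad and linear speed of pocket_plug below 0.02 m/s and x of knob_plug in the frame of dock above 0.045 m and z of knob_plug in the frame of dock below 0.012 m); the robot touches nothing.
It fails at once if the knobbed plug is moved more than 8 mm (distance of knob_plug from where it was at the start of the episode above 0.008 m).
It fails at once if the fitting is moved more than 20 mm (distance of fitting from where it was at the start of the episode above 0.02 m).
It fails at once if the nozzle is moved more than 20 mm (distance of nozzle from where it was at the start of the episode above 0.02 m).
It fails at once if the loose valve is moved more than 20 mm (distance of loose_valve from where it was at the start of the episode above 0.02 m).
It also fails if it takes over 58 s, if anything falls off the work surface, if the arm or the gripper's body presses on something with over 40 N, if the wrist force passes 120 N, or if a joint passes its speed limit or range.

ROBOT

A 7-joint arm with a two-finger parallel gripper is mounted at the origin on a cart in front of the work surface, level with it; the furniture and walls round the work are solid. World frame = base frame: x ahead of the robot, y to its left, z up, the work surface at z = 0. Lengths are in m, angles in rad, forces in N, time in s.
With the tool pointing down it reaches from about 0.425 to 0.825 m from the base axis. Payload 3.6 kg.
Tool frame: the origin (TCP) lies at the very end of the fingers, on their centre line; the grasp point (between the pads) lies 19 mm behind it; z points along the fingers, y is the line along which they close (so a half turn about z gives the same grasp; the last joint's range is limited). The gripper opens to 93 mm and grips with 3 to 60 N. Pads are 15 mm wide; open, the fingers measure 128 mm over their backs; the gripper's body (75 mm by 188 mm) begins 65 mm behind the grasp point.
Start: joints at [-1.246, 0.615, -0.013, 1.423, 0.008, 1.103, -0.04], TCP at [0.223, 0.61, 0.219] pointing down, gripper open.
Joint ranges: [-3.12, 3.12], [-0.3, 2.06], [-1.34, 1.32], [0.26, 2.42], [-1.36, 4.5], [0.01, 1.98], [-2.84, 2.84]. Speed limits (rad/s): [2.79, 2.79, 3.14, 3.14, 3.14, 3.14, 3.14].

INTERFACE

Orientations are given as a rotation vector (axis times angle).
In Python, from cell import manip, eyes gives the robot as it stands.
- The arm moves only by the shell command python3 -m inch 'ROWS'. ROWS is JSON, one flat list of numbers, 5 for each row, row after row: the finger opening in m, from 0 to 0.093, then the shift along the tool's x, y, z in m, then the turn about the tool's z in degrees. A call has 1 to 20 rows; each row is the pose to reach, as a shift and turn from the pose commanded when the call began, along the tool's axes at that moment; what a row does not reach only later rows make up. A row lasts 1/10 s, in which the tool goes at most 50 mm and 8.59 degrees, less where a joint would pass 70% of its speed; a pose out of reach is approached as far as the arm can. A call with a gripper value outside its range is refused whole. The fingers move at their own pace and stop on an object; the grip force is fixed at half the most. Time passes only in rows, so rows that repeat a pose let the fingers close. It gives the time, the measured TCP pose, the force, the opening and the grip force at its end, in the units of the state.
- manip.get_state(): the state, without advancing time (a new reading comes with each control period).
- eyes.get_image(name): name is "side" or "top"; returns a dict with "pixels" (400x640x3 uint8, red, green, blue), "z_map" (400x640 float32, m along the optical axis (not along the pixel's ray), 0 where there is no reading), "fx", "fy", "cx", "cy" (pixels), "pose" (4x4, takes a point from camera to world coordinates). Camera axes: x right, y down, z forward; pixel columns grow to the right and rows downward; lengths in m; the calibration is good to about 2 mm. A picture is of the moment at which its call begins.
- manip.job_done(): hands the job in; it is judged then, once.
Trained networks look in a picture, given as the dict that the camera call returned (one of the last four; its "shot" number tells which), for a name from the list of things; names that differ only in an ending like _2 or _b are one class to them, and where a whole thing is asked for, a point or a joint stands for the part that bears it (a point fixed in the world has none). Each returns a list of dicts, best first, with "p" (0 to 1); they miss things now and then, are a little off and sometimes report something else, mostly with a low value. They report only what shows in the picture. A call takes as long as a camera call.
- eyes.find_in(picture, name): "extent" ([centre column, centre row, width, height] as shares, 0 to 1, of the picture: columns of its width, rows of its height, round what is visible of it).
The state is a dict: "time": time; "joints": joint angles; "qvel": joint speeds; "tau": joint torques, N m; "tcp_pos": TCP position; "orientation": TCP orientation; "wrist_force": force on the tool from outside, world axes, zero at the start; "moment": the same for the moment, N m; "width": opening from 0.0 (shut) to 1.0 (fully open); "grip_force": force on a finger pad.
Only numpy, scipy, OpenCV 4.12 (cv2) and the standard library are available. Lean on these libraries where they do the work, as an engineer would, in place of code of your own. Each camera call takes 0.05 s, during which the arm holds its last target. There are 200 camera calls.

## Working session

There is one attempt and no reset: what is moved stays moved. The work goes in short steps, Python scripts to look and compute and a shell command to move; the robot and the scene stay as the last step left them, time stands still between calls to the robot, and variables do not carry over. Pictures are saved under pics/ and viewed, at most 10 in all, crops included, and the job is handed in when it is done.

```bash
mkdir -p pics
cat > h.py <<'E'
import numpy as np,cv2
from cell import manip,eyes
def world(im,u,v,z=None):
    u=np.asarray(u,float);v=np.asarray(v,float)
    d=im["z_map"][v.astype(int),u.astype(int)] if z is None else z
    P=np.stack([(u-im["cx"])/im["fx"]*d,(v-im["cy"])/im["fy"]*d,d,np.ones_like(d)],-1)
    return (P@np.asarray(im["pose"]).T)[...,:3]
def cloud(im):
    v,u=np.mgrid[0:400,0:640]; return world(im,u,v)
E
python3 - <<'E'
from h import *
s=manip.get_state();print(s)
ims=[]
for n in("top","side"):
    im=eyes.get_image(n);ims.append(im["pixels"])
    cv2.imwrite(f"pics/{n}0.png",im["pixels"][...,::-1])
    print(n,np.round(im["pose"],3).tolist(),im["fx"])
    for k in["dock","pocket_plug","pocket_top","knob_plug","tray","fitting","nozzle","loose_valve"]:
        for r in eyes.find_in(im,k)[:2]:
            e=np.array(r["extent"])*[640,400,640,400]
            print(k,round(r["p"],2),e.round(),world(im,e[0],e[1]).round(3))
E
```

```text
{'time': 0.0, 'joints': array([-1.24650642,  0.61587429, -0.01262236,  1.42491031,  0.00814319,
        1.10338995, -0.04042222]), 'qvel': array([ 7.01087045e-04,  1.62902908e-04, -9.00258042e-04,  2.52350244e-03,
        5.39886983e-05, -9.40731380e-04,  1.61792140e-04]), 'tau': array([ 1.98740981e-04, -4.58940339e+01,  2.09049862e-01, -1.65745175e+01,
       -6.10127253e-02,  2.05738406e-02,  2.29485049e-04]), 'tcp_pos': array([0.2230921 , 0.6096673 , 0.21750655]), 'orientation': array([-0.54802705, -3.09304429,  0.00393226]), 'wrist_force': array([ 0.30663326, -0.19332451,  0.00832474]), 'moment': array([ 0.0217079 , -0.02606745, -0.0285324 ]), 'grip_force': 0.0, 'width': 1.0008647776172794}
top [[-0.006, -0.981, 0.194, 0.397], [-1.0, 0.001, -0.025, 0.192], [0.024, -0.195, -0.981, 0.957], [0.0, 0.0, 0.0, 1.0]] 415.408093616388
dock 0.72 [259. 203.  22.  30.] [0.583 0.313 0.014]
dock 0.66 [280. 209.  90. 110.] [0.568 0.263 0.013]
pocket_plug 0.88 [257. 204.  22.  30.] [0.581 0.318 0.011]
pocket_top 0.66 [256. 202.  23.  27.] [0.585 0.32  0.012]
knob_plug 0.67 [299. 200.  26.  26.] [0.582 0.218 0.049]
tray 0.91 [433. 232.  72.  71.] [ 0.514 -0.091  0.007]
fitting 0.51 [333. 207.  11.   9.] [0.574 0.142 0.013]
fitting 0.45 [256. 203.  21.  28.] [0.583 0.319 0.014]
loose_valve 0.77 [174. 240.  51.  17.] [0.497 0.499 0.021]
side [[-0.999, -0.03, 0.014, 0.553], [-0.027, 0.476, -0.879, 1.367], [0.019, -0.879, -0.477, 0.708], [0.0, 0.0, 0.0, 1.0]] 506.9102126226766
pocket_plug 0.55 [314. 245.  25.  17.] [0.579 0.338 0.034]
pocket_top 0.55 [318. 246.  22.  21.] [0.571 0.338 0.031]
knob_plug 0.74 [312. 222.  25.  21.] [0.589 0.235 0.037]
tray 0.94 [338. 178.  49.  29.] [ 0.517 -0.106  0.001]
fitting 0.25 [320. 235.  95.  51.] [0.567 0.296 0.036]
nozzle 0.42 [343. 263.   7.  13.] [0.509 0.383 0.014]
loose_valve 0.58 [349. 300.  15.  35.] [0.498 0.52  0.018]
```

View pics/top0.png

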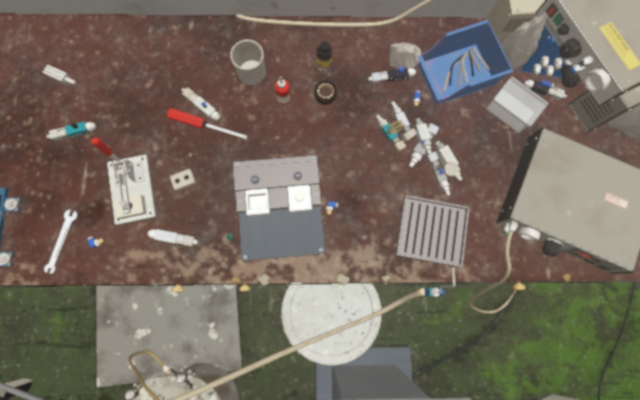

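View pics/side0.png

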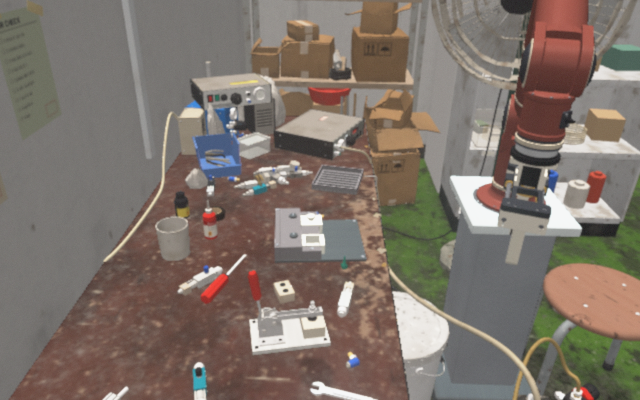

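The pocket plug is in the left (+y) bay, head at top-view pixel (257,203). The knob plug is to its right at (299,199), and the tray is at (433,231). Next I fit the dock and tray poses.

Run:
```python
from h import *
from scipy.optimize import minimize
im=eyes.get_image("top");P=cloud(im)
x,y,z=P[...,0],P[...,1],P[...,2]
def rect(m,n):
    k,l,st,c=cv2.connectedComponentsWithStats(m.astype(np.uint8))
    i=1+np.argmax(st[1:,4]); q=P[l==i]
    r=cv2.minAreaRect((q[:,:2]*1000).astype(np.float32)); print(n,np.round(r[0],1),np.round(r[1],1),round(r[2],2),"z",np.median(q[:,2]).round(4),len(q))
roi=(x>.42)&(x<.75)&(y>.12)&(y<.40)
b=(x>.42)&(x<.46)&(y>.1)&(y<.4);print("bench/apron z",np.median(z[b]))
rect(roi&(z>.041)&(z<.06),"housing")
g=im["pixels"].astype(int)
rgb=g[240,280];print("apron rgb",rgb,g[170,240],g[203,257],g[198,299],P[240,280],P[170,280])
rect(roi&(abs(g-rgb).max(-1)<18),"apron")
rect(roi&(g.min(-1)>190)&(y>.27),"pocket head")
rect(roi&(g.min(-1)>190)&(y<.27),"knob head")
rt=(x>.4)&(x<.62)&(y>-.2)&(y<0)
sat=g.max(-1)-g.min(-1)
rect(rt&(sat<18)&(g.mean(-1)>90),"tray")
c=im["pixels"][145:270,225:345,::-1];cv2.imwrite("pics/c1.png",cv2.resize(c,None,fx=6,fy=4.8,interpolation=cv2.INTER_CUBIC)[:600])
for i in range(176,218,3):print(i,(P[i,257]*1000).round(0),g[i,257])
```

```text
bench/apron z 0.0002572933508181441
housing [647.5 271.7] [ 67.5 190.2] 5.08 z 0.046 2385
apron rgb [114 119 123] [174 167 162] [254 254 250] [253 253 244] [0.49766847 0.26267679 0.00923476] [0.6521455  0.26189016 0.0475449 ]
apron [514.2 260.7] [110.7 190.4] 4.98 z 0.008 3719
pocket head [583.6 315.2] [58.5 52.4] 3.68 z 0.0329 542
knob head [591.6 218.6] [57.7 53. ] 5.25 z 0.0361 561
tray [520.7 -87.3] [150.5 146.6] 79.34 z 0.005 4065
176 [637. 313.  52.] [142 141 140]
179 [630. 312.  53.] [127 129 132]
182 [624. 313.  50.] [130 129 127]
185 [618. 313.  45.] [176 169 165]
188 [611. 313.  45.] [163 160 154]
191 [605. 314.  40.] [251 251 246]
194 [601. 315.  29.] [190 188 179]
197 [597. 317.  11.] [248 248 244]
200 [590. 317.  12.] [254 254 250]
203 [583. 316.  13.] [254 254 250]
206 [576. 316.  13.] [253 254 250]
209 [565. 313.  34.] [251 252 247]
212 [557. 312.  40.] [247 247 243]
215 [554. 315.  16.] [141 140 133]
```

View pics/c1.png

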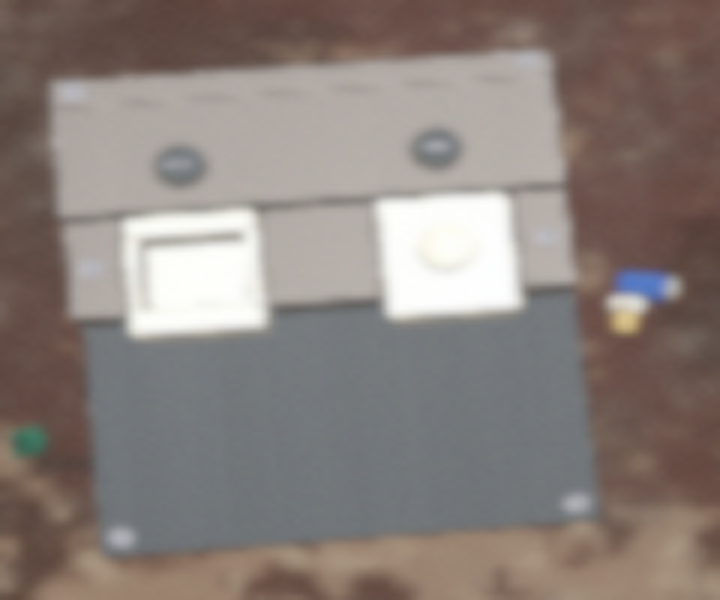

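The fitted sizes match the given ones: yaw is about 4.9°, dock origin about (0.570, 0.265), and the pocket is at about (0.584, 0.315).

```bash
cat >> h.py <<'E'
from scipy.spatial.transform import Rotation as Rn
YAW=np.deg2rad(4.9);O=np.array([.5699,.2652])
E2=np.array([[np.cos(YAW),-np.sin(YAW)],[np.sin(YAW),np.cos(YAW)]])
def d2w(x,y,z): return np.r_[O+E2@[x,y],z]
def go(t,yaw=YAW):
    s=manip.get_state();R=Rn.from_rotvec(s["orientation"]).as_matrix()
    a=np.arctan2(R[1,1],R[0,1])-np.pi/2
    e=(yaw-a+np.pi/2)%np.pi-np.pi/2
    print("t",round(s["time"],2),"tcp",s["tcp_pos"].round(4),"shift mm",(R.T@(t-s["tcp_pos"])*1000).round(1),"turn",round(-np.rad2deg(e),2),"tilt",np.rad2deg(np.arccos(-R[2,2])).round(2),"F",s["wrist_force"].round(1))
E
python3 - <<'E'
from h import *
go(d2w(.018,.048,.10))
im=eyes.get_image("top");P=cloud(im);g=im["pixels"].astype(int)
m=(g[...,1]-g[...,0]>15)&(P[...,0]>.45)&(P[...,0]<.6)&(P[...,1]>.36)&(P[...,1]<.42);print("nozzle",P[m][:,:2].min(0),P[m][:,:2].max(0))
E
```

```text
t 0.95 tcp [0.2233 0.6104 0.2187] shift mm [-440.1 -154.   118.6] turn -25.0 tilt 0.0 F [ 0.   0.3 -0. ]
nozzle [0.50016971 0.37220058] [0.51304044 0.38105961]
```

```bash
python3 -m inch '[0,-40,0,0,0]' >/dev/null 2>&1 && echo oops; true
```

```text
oops
```

That row was a mistake: I gave the shift as -40 m instead of metres-scale values. One row is limited to 50 mm, so I'll check the state before moving again.

Run:
```python
from h import *
go(d2w(.018,.048,.10)); s=manip.get_state();print(s["qvel"].round(3),s["width"])
```

```text
t 1.1 tcp [0.2599 0.5979 0.2187] shift mm [-400.1 -161.3  114.8] turn -24.09 tilt 0.54 F [ 0.4  1.1 -0.1]
[ 0.837  0.036  0.117 -0.071  0.057  0.027  0.81 ] 0.9542979634005335
```

No harm done: it moved only about 50 mm, in the direction I wanted anyway. I'll let it settle.

```bash
python3 -m inch '[0,0,0,0,0, 0,0,0,0,0]'
python3 - <<'E'
from h import *
go(d2w(.018,.048,.10))
E
```

```text
time: 1.3
tcp_pos: [0.2728, 0.5921, 0.2186]
orientation: [0.555, 3.091, -0.001]
wrist_force: [-0.7, -0.3, -0.4]
width: 0.797
grip_force: 0.0
t 1.3 tcp [0.2728 0.5921 0.2186] shift mm [-387.9 -152.   119.2] turn -25.26 tilt 0.08 F [-0.7 -0.3 -0.4]
```

```bash
python3 -m inch '[0,-0.388,-0.152,0.06,-25, 0,-0.388,-0.152,0.06,-25, 0,-0.388,-0.152,0.06,-25, 0,-0.388,-0.152,0.06,-25, 0,-0.388,-0.152,0.06,-25, 0,-0.388,-0.152,0.06,-25, 0,-0.388,-0.152,0.06,-25, 0,-0.388,-0.152,0.06,-25, 0,-0.388,-0.152,0.06,-25, 0,-0.388,-0.152,0.06,-25, 0,-0.388,-0.152,0.06,-25, 0,-0.388,-0.152,0.06,-25]'
python3 - <<'E'
from h import *
go(d2w(.018,.048,.10))
E
```

```text
time: 2.5
tcp_pos: [0.5802, 0.3205, 0.159]
orientation: [0.141, -3.137, -0.004]
wrist_force: [0.4, 0.1, -0.6]
width: 0.007
grip_force: 0.0
t 2.5 tcp [0.5802 0.3205 0.159 ] shift mm [-3.  -6.4 59. ] turn 0.26 tilt 0.16 F [ 0.4  0.1 -0.6]
```

```bash
python3 -m inch '[0,0,0,0,0, 0,0,0,0,0]'
python3 - <<'E'
from h import *
go(d2w(.018,.048,.05))
E
```

```text
time: 2.7
tcp_pos: [0.5813, 0.3189, 0.1591]
orientation: [-0.139, 3.139, 0.001]
wrist_force: [1.0, -0.2, 0.1]
width: 0.005
grip_force: 0.0
t 2.7 tcp [0.5813 0.3189 0.1591] shift mm [ -2.   -4.6 109.1] turn 0.16 tilt 0.05 F [ 1.  -0.2  0.1]
```

```bash
python3 -m inch '[0,-0.002,-0.004,0.05,0, 0,-0.002,-0.004,0.1,0, 0,-0.002,-0.004,0.1,0, 0,-0.002,-0.004,0.1,0, 0,-0.002,-0.004,0.1,0]'
python3 - <<'E'
from h import *
go(d2w(.018,.048,.016))
for n in("top","side"):
    im=eyes.get_image(n)
    c=im["pixels"][150:240,220:340,::-1] if n=="top" else im["pixels"][190:290,255:375,::-1]
    cv2.imwrite(f"pics/{n}2.png",cv2.resize(c,None,fx=6,fy=6,interpolation=cv2.INTER_CUBIC))
E
```

```text
time: 3.2
tcp_pos: [0.5866, 0.3151, 0.0619]
orientation: [-0.135, 3.134, 0.005]
wrist_force: [0.6, 0.9, 0.3]
width: 0.007
grip_force: 0.0
t 3.2 tcp [0.5866 0.3151 0.0619] shift mm [ 3.1 -0.4 45.8] turn 0.03 tilt 0.33 F [0.6 0.9 0.3]
```

View pics/side2.png

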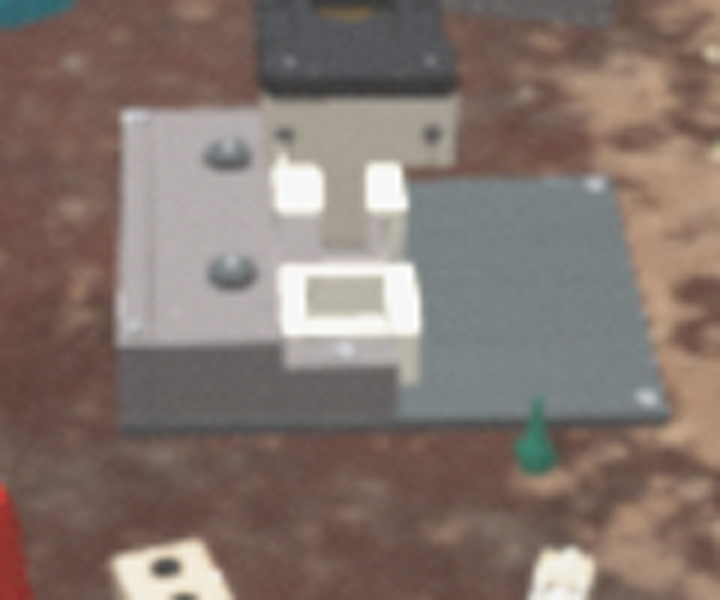

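The closed fingers hang over the pocket (crop 305–385, 275–315), with clearance in x. I'll descend in steps and check the force.

```bash
python3 -m inch '[0,0.004,0,0.01,0, 0,0.004,0,0.02,0, 0,0.004,0,0.028,0, 0,0.004,0,0.034,0, 0,0.004,0,0.034,0]'
python3 - <<'E'
from h import *
go(d2w(.018,.048,.016))
E
```

```text
time: 3.8
tcp_pos: [0.5799, 0.3124, 0.023]
orientation: [0.134, -3.136, 0.002]
wrist_force: [-0.6, -0.1, -0.1]
width: 0.005
grip_force: 0.0
t 3.8 tcp [0.5799 0.3124 0.023 ] shift mm [-4.   1.8  7. ] turn 0.0 tilt 0.16 F [-0.6 -0.1 -0.1]
```

```bash
python3 -m inch '[0,0,0,0.005,0, 0,0,0.001,0.005,0, 0,0.005,0.001,0.005,0, 0,0.010,0.001,0.005,0, 0,0.015,0.001,0.005,0, 0,0.020,0.001,0.005,0, 0,0.026,0.001,0.005,0, 0,0.034,0.001,0.005,0, 0,0.044,0.001,0.005,0, 0,0.054,0.001,0.005,0, 0,0.064,0.001,0.005,0, 0,0.064,0.001,0.005,0]'
python3 - <<'E'
from h import *
go(d2w(-.0915,.048,.018))
E
```

```text
time: 5.0
tcp_pos: [0.5143, 0.3088, 0.0198]
orientation: [0.137, -3.136, 0.001]
wrist_force: [0.0, -0.3, -0.3]
width: 0.007
grip_force: 0.0
t 5.0 tcp [0.5143 0.3088 0.0198] shift mm [39.8 -0.1  1.9] turn 0.11 tilt 0.17 F [ 0.  -0.3 -0.3]
```

```bash
python3 -m inch '[0,0.01,0,0,0, 0,0.02,0,0,0, 0,0.03,0,0,0, 0,0.037,0,0,0, 0,0.04,0,0,0, 0,0.04,0,0,0, 0,0.04,0,0,0]'
python3 - <<'E'
from h import *
go(d2w(-.0915,.048,.018))
im=eyes.get_image("side")
cv2.imwrite("pics/side3.png",cv2.resize(im["pixels"][190:290,255:375,::-1],None,fx=6,fy=6,interpolation=cv2.INTER_CUBIC))
E
```

```text
time: 5.7
tcp_pos: [0.4763, 0.3048, 0.0193]
orientation: [0.135, -3.137, 0.001]
wrist_force: [-1.2, -0.9, 0.2]
width: 0.003
grip_force: 0.0
t 5.7 tcp [0.4763 0.3048 0.0193] shift mm [1.7 0.6 1.3] turn 0.01 tilt 0.11 F [-1.2 -0.9  0.2]
```

View pics/side3.png

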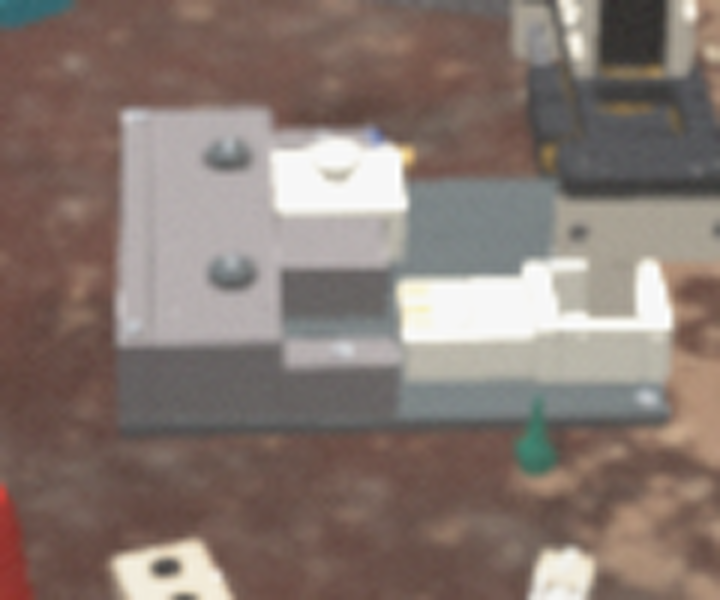

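The plug lies fully out on the apron and the knobbed plug is still home. Now I back off the lip, rise, and look for the plug.

```bash
python3 -m inch '[0,-0.005,0,0,0, 0,-0.005,0,-0.02,0, 0,-0.005,0,-0.05,0, 0.062,-0.03,0,-0.05,0, 0.062,-0.05,0,-0.05,0, 0.062,-0.05,0,-0.05,0, 0.062,-0.05,0,-0.05,0, 0.062,-0.05,0,-0.05,0]'
python3 - <<'E'
from h import *
go(d2w(-.041,.048,.012))
im=eyes.get_image("side");P=cloud(im);g=im["pixels"].astype(int)
m=(g.min(-1)>200)&(P[...,2]>.01)&(P[...,2]<.04)&(P[...,1]>.27)&(P[...,1]<.36)&(P[...,0]>.42)&(P[...,0]<.6)
q=P[m];dq=(q[:,:2]-O)@E2;print("plug in dock min/max",np.percentile(dq,[1,99],axis=0).round(4),len(q))
r=cv2.minAreaRect((dq*1000).astype(np.float32));print(r)
E
```

```text
time: 6.55
tcp_pos: [0.5254, 0.3093, 0.0691]
orientation: [0.135, -3.136, 0.001]
wrist_force: [-0.5, 0.1, 0.7]
width: 0.387
grip_force: 0.0
t 6.55 tcp [0.5254 0.3093 0.0691] shift mm [ 0.3  0.3 57.1] turn 0.05 tilt 0.14 F [-0.5  0.1  0.7]
plug in dock min/max [[-0.1119  0.0243]
 [-0.0051  0.0754]] 370
((-45.18864440917969, 51.88042449951172), (138.7786407470703, 55.26288604736328), 5.784775733947754)
```

```bash
python3 -m inch '[0.062,0,0,0,0, 0.062,0,0,0.01,0, 0.062,0,0,0.01,0, 0.062,0,0,0.02,0, 0.062,0,0,0.035,0, 0.062,0,0,0.048,0, 0.062,0,0,0.055,0, 0.062,0,0,0.055,0, 0.062,0,0,0.055,0]'
python3 - <<'E'
from h import *
go(d2w(-.041,.048,.012))
E
```

```text
time: 7.5
tcp_pos: [0.5269, 0.3094, 0.0144]
orientation: [0.134, -3.138, 0.0]
wrist_force: [0.5, 0.4, 0.4]
width: 0.668
grip_force: 0.0
t 7.5 tcp [0.5269 0.3094 0.0144] shift mm [2.  0.3 2.4] turn 0.0 tilt 0.01 F [0.5 0.4 0.4]
```

Now I close on the shank and do a short lift.

```bash
python3 -m inch '[0.02,0,0,0.002,0, 0.02,0,0,0.002,0, 0.02,0,0,0.002,0, 0.02,0,0,0.002,0, 0.02,0,0,0.002,0, 0.02,0,0,0.002,0, 0.02,0,0,0.002,0, 0.02,0,0,0.002,0, 0.02,0,0,-0.015,0, 0.02,0,0,-0.04,0, 0.02,0,0,-0.09,0, 0.02,0,0,-0.12,0, 0.02,0,0,-0.12,0, 0.02,0,0,-0.12,0]'
python3 - <<'E'
from h import *
for n in("side","top"):
    im=eyes.get_image(n)
    cv2.imwrite(f"pics/{n}4.png",cv2.resize(im["pixels"][150:290,240:400,::-1],None,fx=4,fy=4) if n=="side" else im["pixels"][...,::-1])
P=cloud(im);g=im["pixels"].astype(int)
x,y=P[...,0],P[...,1]
from scipy.optimize import minimize
# tray: rim points & floor by colour
sat=g.max(-1)-g.min(-1)
m=((x>.4)&(x<.64)&(y>-.22)&(y<.02)&(sat<22)&(g.mean(-1)>70)).astype(np.uint8)
m=cv2.morphologyEx(m,cv2.MORPH_CLOSE,np.ones((5,5)));m=cv2.morphologyEx(m,cv2.MORPH_OPEN,np.ones((7,7)))
k,l,st,c=cv2.connectedComponentsWithStats(m);i=1+np.argmax(st[1:,4]);q=P[l==i]
print("tray",cv2.minAreaRect((q[:,:2]*1000).astype(np.float32)),q[:,2].min(),q[:,2].max(),st[i])
go(np.r_[.52,-.088,.15])
E
```

```text
time: 8.9
tcp_pos: [0.5264, 0.3089, 0.1342]
orientation: [0.134, -3.138, 0.001]
wrist_force: [-0.3, -0.7, -1.8]
width: 0.452
grip_force: 30.0
tray ((506.64739990234375, 10.891876220703125), (175.7420654296875, 384.9666442871094), 6.671665191650391) -0.0046260693223005855 0.9567319975832299 [ 396  196   73   71 4176]
t 9.0 tcp [0.5254 0.3083 0.1324] shift mm [  39.3 -394.4  -16.5] turn -0.0 tilt 0.28 F [-0.7 -0.2 -1.5]
```

View pics/side4.png

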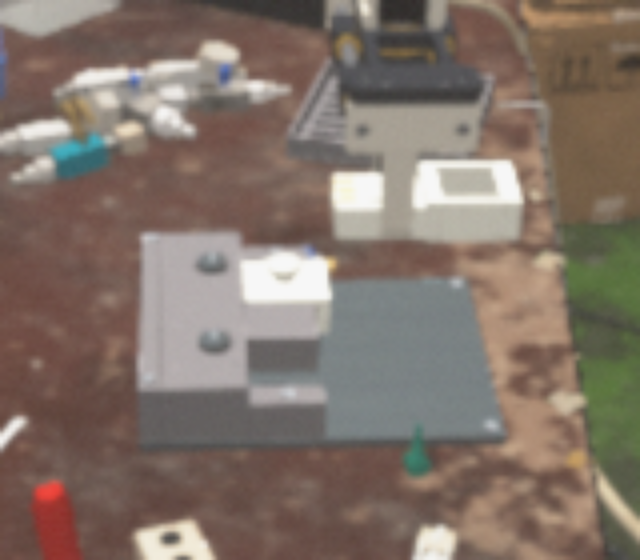

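The plug hangs level in the grip (42 mm opening) and the socket is empty. Next I refine the tray pose.

Run:
```python
from h import *
im=eyes.get_image("top");P=cloud(im);g=im["pixels"].astype(int)
x,y,z=P[...,0],P[...,1],P[...,2]
sat=g.max(-1)-g.min(-1)
m=((x>.4)&(x<.64)&(y>-.2)&(y<.02)&(abs(z)<.04)&(((sat<22)&(g.mean(-1)>70))|(z>.012))).astype(np.uint8)
m=cv2.morphologyEx(m,cv2.MORPH_OPEN,np.ones((3,3)));m=cv2.morphologyEx(m,cv2.MORPH_CLOSE,np.ones((5,5)));m=cv2.morphologyEx(m,cv2.MORPH_OPEN,np.ones((15,15)))
k,l,st,c=cv2.connectedComponentsWithStats(m);i=1+np.argmax(st[1:,4])
cn=max(cv2.findContours((l==i).astype(np.uint8),0,1)[0],key=cv2.contourArea)
b=cv2.boxPoints(cv2.minAreaRect(cn));print("px",b.round(1).tolist())
# outer corners -> plane z=0.02
M=np.asarray(im["pose"]);W=[]
for u,v in b:
    d=M[:3,:3]@[(u-im["cx"])/im["fx"],(v-im["cy"])/im["fy"],1];W.append(M[:3,3]+d*(.02-M[2,3])/d[2])
W=np.array(W);c=W.mean(0);e=np.roll(W,-1,0)-W
print("corners",W.round(3).tolist(),"centre",c.round(4),"sides",np.linalg.norm(e,axis=1).round(4),"ang",np.rad2deg(np.arctan2(e[:,1],e[:,0])).round(1))
```

```text
px [[394.5, 258.3999938964844], [401.8999938964844, 195.1999969482422], [469.79998779296875, 203.1999969482422], [462.3999938964844, 266.3999938964844]]
corners [[0.454, 0.004, 0.02], [0.6, -0.019, 0.02], [0.58, -0.176, 0.02], [0.436, -0.148, 0.02]] centre [ 0.5174 -0.0848  0.02  ] sides [0.1473 0.1586 0.1476 0.1538] ang [ -9.1 -96.9 169.1  83.1]
```

View pics/top4.png

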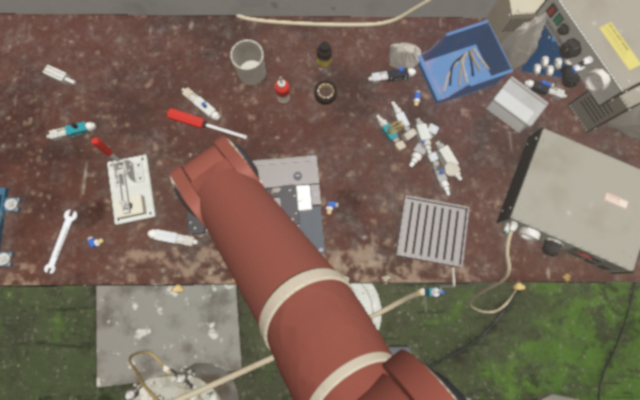

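Top view: the arm hides the dock, and the tray corners are near (406,196), (469,204), (466,265), (398,259). That gives a centre of about (0.518, −0.088) and a yaw of about −7°.

Run:
```python
from h import *
go(np.r_[.534,-.090,.13],np.deg2rad(-7))
```

```text
t 9.05 tcp [0.5255 0.3083 0.1323] shift mm [  25.5 -397.6    3.3] turn 11.9 tilt 0.29 F [-0.7 -0.4 -2.1]
```

```bash
python3 -m inch '[0.02,0.002,-0.03,0,1, 0.02,0.004,-0.07,0,2, 0.02,0.007,-0.11,0,3, 0.02,0.010,-0.15,0,4.5, 0.02,0.012,-0.19,0,6, 0.02,0.015,-0.23,0,7.5, 0.02,0.018,-0.27,0,9, 0.02,0.020,-0.31,0,10, 0.02,0.023,-0.35,0,11, 0.02,0.025,-0.38,0,12, 0.02,0.025,-0.397,0,12, 0.02,0.025,-0.397,0,12, 0.02,0.025,-0.397,0,12, 0.02,0.025,-0.397,0,12]'
python3 - <<'E'
from h import *
go(np.r_[.534,-.090,.012],np.deg2rad(-7))
im=eyes.get_image("side");cv2.imwrite("pics/side5.png",cv2.resize(im["pixels"][130:230,270:410,::-1],None,fx=5,fy=5,interpolation=cv2.INTER_CUBIC))
E
```

```text
time: 10.45
tcp_pos: [0.5356, -0.0859, 0.134]
orientation: [-0.19, -3.134, -0.002]
wrist_force: [0.9, -0.7, -1.4]
width: 0.449
grip_force: 30.0
t 10.45 tcp [ 0.5356 -0.0859  0.134 ] shift mm [  0.9  -4.4 122. ] turn 0.08 tilt 0.13 F [ 0.9 -0.7 -1.4]
```

View pics/side5.png

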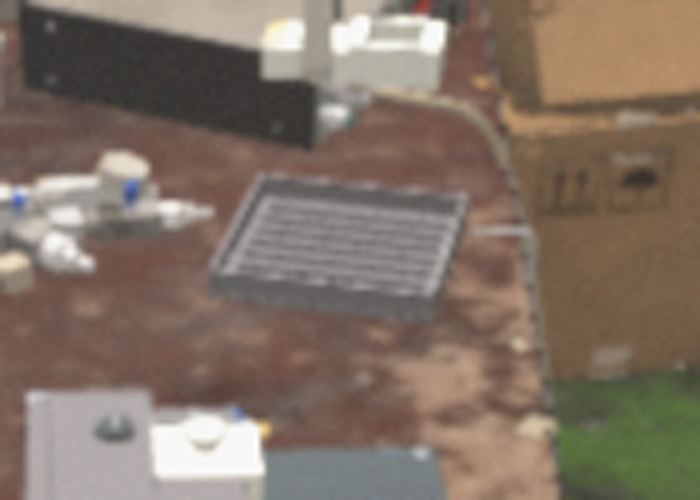

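The plug is level, still well above the tray (rim crop 215–465, 175–310). I lower part way and measure.

```bash
python3 -m inch '[0.02,0,-0.003,0.03,0, 0.02,0,-0.003,0.06,0, 0.02,0,-0.003,0.085,0, 0.02,0,-0.003,0.09,0, 0.02,0,-0.003,0.09,0, 0.02,0,-0.003,0.09,0]'
python3 - <<'E'
from h import *
go(np.r_[.534,-.090,.0095],np.deg2rad(-7))
im=eyes.get_image("side");P=cloud(im);g=im["pixels"].astype(int)
m=(g.min(-1)>185)&(P[...,2]>.03)&(P[...,2]<.09)&(P[...,1]>-.16)&(P[...,1]<0)&(P[...,0]>.42)&(P[...,0]<.64)
q=P[m];c,s=np.cos(np.deg2rad(-7)),np.sin(np.deg2rad(-7))
dq=(q[:,:2]-[.518,-.088])@np.array([[c,-s],[s,c]]);print("plug in tray",np.percentile(dq,[1,99],axis=0).round(4),"z",np.percentile(q[:,2],[1,99]),len(q))
cv2.imwrite("pics/side6.png",cv2.resize(im["pixels"][140:215,290:400,::-1],None,fx=6,fy=6,interpolation=cv2.INTER_CUBIC))
E
```

```text
time: 11.1
tcp_pos: [0.5366, -0.0908, 0.0458]
orientation: [0.193, 3.133, 0.0]
wrist_force: [-0.2, -0.6, -1.8]
width: 0.451
grip_force: 30.0
t 11.1 tcp [ 0.5366 -0.0908  0.0458] shift mm [ 2.8  0.4 36.2] turn -0.04 tilt 0.13 F [-0.2 -0.6 -1.8]
plug in tray [[-0.0544 -0.0262]
 [ 0.0501  0.0382]] z [0.04908641 0.07939178] 146
```

View pics/side6.png

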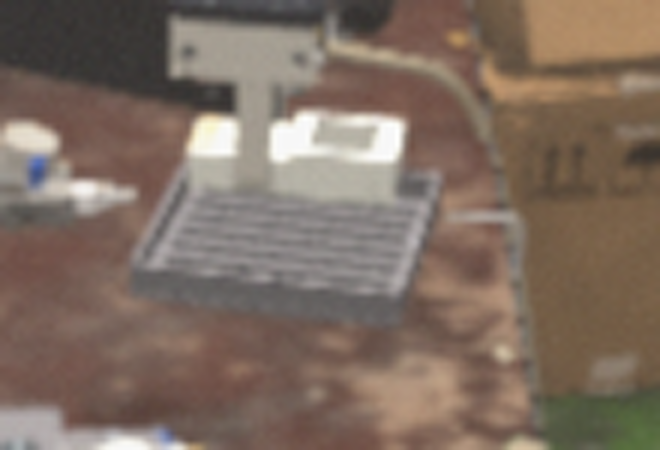

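The plug is centred over the tray (−54 to +50 mm inside ±66). I lower it.

```bash
python3 -m inch '[0.02,0,0,0.01,0, 0.02,0,0,0.02,0, 0.02,0,0,0.027,0, 0.02,0,0,0.031,0, 0.02,0,0,0.034,0, 0.02,0,0,0.034,0]'
python3 - <<'E'
from h import *
go(np.r_[.534,-.090,.0095],np.deg2rad(-7))
E
```

```text
time: 11.75
tcp_pos: [0.5353, -0.0913, 0.0101]
orientation: [-0.194, -3.135, -0.0]
wrist_force: [0.2, -1.0, -2.8]
width: 0.449
grip_force: 30.0
t 11.75 tcp [ 0.5353 -0.0913  0.0101] shift mm [1.4 1.1 0.6] turn -0.1 tilt 0.05 F [ 0.2 -1.  -2.8]
```

```bash
python3 -m inch '[0.02,0,0,0.001,0, 0.02,0,0,0.001,0, 0.02,0,0,0.001,0]'; python3 -m inch '[0.02,0,0,0.001,0, 0.02,0,0,0.001,0, 0.02,0,0,0.001,0]'
```

```text
time: 12.05
tcp_pos: [0.5357, -0.0913, 0.0099]
orientation: [0.194, 3.135, -0.0]
wrist_force: [0.5, 0.7, -1.3]
width: 0.448
grip_force: 30.0
time: 12.35
tcp_pos: [0.5358, -0.0914, 0.009]
orientation: [0.194, 3.135, -0.0]
wrist_force: [0.6, -1.3, 1.3]
width: 0.445
grip_force: 30.0
```

Contact, since the tool now carries a slight upward load. I open and retreat.

```bash
python3 -m inch '[0.062,0,0,0,0, 0.062,0,0,0,0, 0.062,0,0,0,0, 0.062,0,0,0,0, 0.062,0,0,-0.015,0, 0.062,0,0,-0.04,0, 0.062,0,0,-0.08,0, 0.062,0,0,-0.12,0, 0.062,0,0.03,-0.16,0, 0.062,0,0.08,-0.16,0, 0.062,0,0.13,-0.16,0, 0.062,0,0.18,-0.16,0, 0.062,0,0.20,-0.16,0, 0.062,0,0.20,-0.16,0, 0.062,0,0.20,-0.16,0, 0.062,0,0.20,-0.16,0]'
python3 - <<'E'
from h import *
im=eyes.get_image("side");P=cloud(im);g=im["pixels"].astype(int)
m=(g.min(-1)>170)&(P[...,2]>.008)&(P[...,2]<.05)&(P[...,1]>-.15)&(P[...,1]<0)&(P[...,0]>.42)&(P[...,0]<.62)
q=P[m];c,s=np.cos(np.deg2rad(-7)),np.sin(np.deg2rad(-7))
dq=(q[:,:2]-[.518,-.088])@np.array([[c,-s],[s,c]]);print("plug in tray",np.percentile(dq,[1,99],axis=0).round(4),"z",np.percentile(q[:,2],[1,99]),len(q))
print(eyes.find_in(im,"pocket_plug")[:1],manip.get_state()["wrist_force"])
cv2.imwrite("pics/side7.png",cv2.resize(im["pixels"][130:290,260:400,::-1],None,fx=3.7,fy=3.7,interpolation=cv2.INTER_CUBIC))
E
```

```text
time: 13.95
tcp_pos: [0.5602, 0.1043, 0.1685]
orientation: [-0.2, -3.135, 0.003]
wrist_force: [-0.7, -0.5, 0.1]
width: 0.665
grip_force: 0.0
plug in tray [[-0.0555 -0.0641]
 [ 0.1006  0.0301]] z [0.01215994 0.03404753] 232
[{'extent': [0.529, 0.4405, 0.053, 0.034], 'p': 0.84}] [ 0.14301656 -0.18676214  0.21543877]
```

View pics/side7.png

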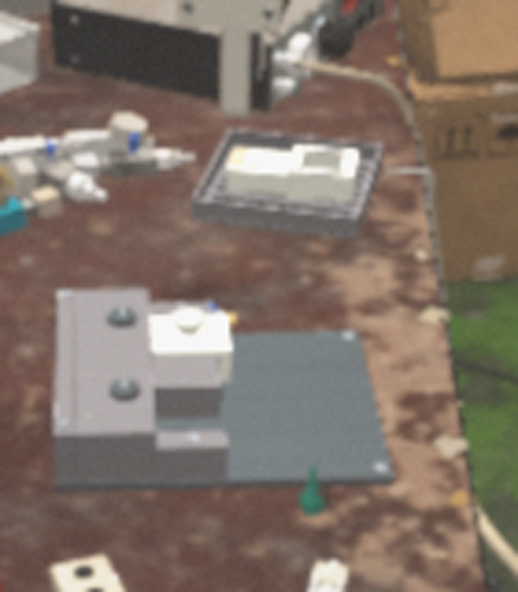

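The plug lies flat in the tray, pocket up. Its top is at about 34 mm, matching the 33 mm expected. The knobbed plug is home, the bystanders I can see are undisturbed, and the gripper is clear.

```bash
python3 -c "
from cell import manip
print(manip.job_done())"
```

```text
the job is handed in; nothing more can be done
None
```

I handed the job in at about 14 s: in the last picture the pocket plug lies flat, pocket up, in the tray and the knobbed plug is still home. No verdict came back, and one early mistyped row moved the arm about 50 mm in free air without touching anything.

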